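# Uncap the inspection lens and open its iris to the stop

## Robot

A 6-joint arm with a two-finger parallel gripper is mounted at the origin on the work surface. World frame = base frame: x ahead of the robot, y to its left, z up, the work surface at z = 0. Lengths are in mm, angles in rad, forces in N, time in s.
With the tool pointing down it reaches from about 275 to 750 mm from the base axis. Payload 10.2 kg.
Tool frame: the origin (TCP) lies at the very end of the fingers, on their centre line; the grasp point (between the pads) lies 19 mm behind it; z points along the fingers, y is the line along which they close (so a half turn about z gives the same grasp; the last joint's range is limited). The gripper opens to 85 mm and grips with 20 to 120 N. Pads are 22 mm wide; open, the fingers measure 114 mm over their backs; the gripper's body (76 mm by 85 mm) begins 54 mm behind the grasp point. The pads swing forward as they close: fully open they stand 13 mm farther back than shut.
Start: joints at [1.114, 0.313, 1.498, -0, 1.331, -0.223], TCP at [121.642, 510.719, 231.294] pointing down, gripper open.
Joint ranges: [-2.94, 2.94], [-0.97, 2.17], [0.19, 2.56], [-1.23, 4.37], [0.02, 3.11], [-2.88, 2.88]. Speed limits (rad/s): [2.39, 2.39, 3.01, 3.14, 3.14, 3.14].

## Interface

Orientations are given as a unit quaternion [w, x, y, z].
In Python, from rig import ctrl gives the robot as it stands.
- The arm moves only by the shell command python3 -m inch 'ROWS' [OPENING] [FORCE]. ROWS is text: rows parted by semicolons, each of 6 numbers parted by spaces: the shift along the tool's x, y, z in mm, then the turn, a rotation vector about the tool's x, y, z in units of 6 degrees (1.0 is 6 degrees). A call has exactly 10 rows; each row shifts and turns the commanded pose from where the row before left it, along the tool's axes as they then stand; what a row does not reach is not made up. A row lasts 1/12 s, in which the tool goes at most 41.7 mm and 7.16 degrees, less where a joint would pass 70% of its speed; a pose out of reach is approached as far as the arm can. A call with a gripper value outside its range is refused whole. OPENING is the opening, from 0 (shut) to 1 (fully open), set as the call begins (- or left out, the last holds). The fingers move at their own pace and stop on an object; FORCE is the grip in N (left out, the last holds). Time passes only in rows, so rows that do not move let the fingers close, or fill a call up. It gives the time, the measured TCP pose, the force, the opening and the grip force at its end, in the units of the state.
- ctrl.sense(): the state, without advancing time (a new reading comes with each control period).
- ctrl.capture(name): name is "scene" or "top" or "wrist"; returns a dict with "image" (480x640x3 uint8, red, green, blue), "intrinsics" (3x3 intrinsics, pixels), "rvec" (rotation vector, rad) and "tvec" (3), from world to camera coordinates, as OpenCV has them. Camera axes: x right, y down, z forward; pixel columns grow to the right and rows downward; lengths in mm; the calibration is good to about 2 mm. A picture is of the moment at which its call begins. There is no depth.
- ctrl.finish_job(): hands the job in; it is judged then, once.
The state is a dict: "time_s": time; "joints": joint angles; "dq": joint speeds; "tau": joint torques, N m; "eef_pos": TCP position; "ee_rot": TCP orientation; "force": force on the tool from outside, world axes, zero at the start; "wrist_torque": the same for the moment, N m; "grip_width": opening from 0.0 (shut) to 1.0 (fully open); "grip_force": force on a finger pad.
Only numpy, scipy, OpenCV 4.12 (cv2) and the standard library are available. Lean on these libraries where they do the work, as an engineer would, in place of code of your own. Each camera call takes 0.05 s, during which the arm holds its last target. There are 200 camera calls.

## Task

Get the upward-looking inspection camera ready for use: first take the dust cap off its lens and lay it in the shallow grey tray, knob up. Then turn only the slim iris ring counter-clockwise (seen from above) until it meets its end stop and the iris is fully open, without touching the fixed rings above and below it and without forcing the stop, which would unscrew the lens. Let go and leave everything else on the bench as it is.

Things in the scene. Friction and masses are not known exactly. Their poses are not given: they have to be found in the camera images.
- camera: the camera, fixed to the bench: a 100 x 100 x 8 mm base plate, a 56 mm square body up to 52 mm, and on it the upright lens (axis vertical through this origin). Origin at the middle of the underside of the plate, z up
- lower_ring: fixed tall knurled aluminium ring of the lens, just under the iris ring: 58 mm in diameter, 20 mm high (64 to 84 mm above the bench). Origin in its centre, half-way up. Must not be touched
- iris_ring: the slim knurled aluminium ring to turn: 52 mm in diameter, 10 mm high (86 to 96 mm above the bench; gaps 2 mm below, 4 mm above). Origin in its centre, on the upright lens axis; x, y turn with it. Drag about 0.12 N m; stays where left; opens counter-clockwise seen from above. Hard end stop 0.5 to 1.4 rad away, different each time, unmarked: found by feel
- front_ring: fixed black front ring of the lens, above the iris ring: 45 mm in diameter from 100 to 110 mm above the bench, with a 38 mm rim on it up to 120 mm, over which the cap sits. Origin in the middle of its wide part, 105 mm above the bench. Must not be touched
- lens (a joint): angle of the whole lens in its screw mount, rad; 0 = as screwed in. The thread holds up to about 0.6 N m, beyond which the lens turns
- cap_knob (a point): middle of the knob of the black dust cap, half-way up. The knob is upright, 18 mm in diameter, 18 mm high. Below it, the cap is 45 mm in diameter and 12 mm high: its rim is 21 mm under this point. It sits loosely over the 38 mm lens rim (8 mm deep, about 1.5 mm play) and lifts straight off; 25 to 50 g
- tray: the shallow grey tray, fixed, 130 (x) x 110 (y) mm outside, 22 mm high, walls and floor 4 mm. Origin at the middle of its underside
- screwdriver: bystander: a loose screwdriver lying on the bench, to be left alone
- blower: bystander: a loose flat laptop fan, 70 x 70 x 12 mm, to be left alone
- jar: bystander: a loose small jar, 48 mm in diameter, 55 mm high, to be left alone
Things that resemble listed ones, but are neither listed nor needed, are in the scene too. Of the things like the camera, leave any that is turquoise; of the rest the larger one is meant.

How it is judged:
By the outcome, as a careful person would: the job done as asked, in the order asked, and still so for the second after the job is handed in, with the robot touching nothing.
It also fails if it takes over 70 s, if anything falls off the work surface, if the arm or the gripper's body presses on something with over 40 N, if the wrist force passes 120 N, or if a joint passes its speed limit or range.

## Working session

There is one attempt and no reset: what is moved stays moved. The work goes in short steps, Python scripts to look and compute and a shell command to move; the robot and the scene stay as the last step left them, time stands still between calls to the robot, and variables do not carry over. Pictures are saved under pics/ and viewed, at most 10 in all, crops included, and the job is handed in when it is done.

```bash
mkdir -p pics; ls
cat > h.py <<'E'
import numpy as np, cv2
from rig import ctrl
def cap(n,f=None):
    c=ctrl.capture(n); 
    if f: cv2.imwrite('pics/'+f,cv2.cvtColor(c['image'],cv2.COLOR_RGB2BGR))
    return c
def ray(c,u,v):
    R=cv2.Rodrigues(np.array(c['rvec'],float))[0]; t=np.array(c['tvec'],float).ravel()
    d=R.T@np.linalg.inv(np.array(c['intrinsics']))@np.array([u,v,1.]); return -R.T@t, d/np.linalg.norm(d)
def onz(c,u,v,z):
    o,d=ray(c,u,v); return o+d*(z-o[2])/d[2]
def proj(c,p):
    return cv2.projectPoints(np.array([p],float),np.array(c['rvec'],float),np.array(c['tvec'],float),np.array(c['intrinsics'],float),None)[0].ravel()
E
python3 - <<'E'
from h import *
a=cap('scene','scene.png');b=cap('top','top.png')
for c in (a,b): print(ray(c,320,240))
print(ctrl.sense())
E
```

```text
pics
(array([1030.34120427, -623.57590762,  614.00197325]), array([-0.51409209,  0.62490929, -0.58753527]))
(array([ 384.36516556,  -77.0656454 , 1087.10454011]), array([ 0.17844744, -0.02910001, -0.98351904]))
{'time_s': 0.1, 'joints': array([ 1.11360246e+00,  3.13362764e-01,  1.49833788e+00,  2.79763306e-05,
        1.33103854e+00, -2.23394986e-01]), 'dq': array([-5.35177399e-04, -3.18693696e-05, -1.20764372e-03,  2.18857592e-04,
        8.24872527e-04, -2.32456707e-04]), 'tau': array([ 4.00830206e-03, -4.12895823e+01, -2.60141587e+01, -7.17926105e-05,
        2.94971091e-03, -6.91971127e-05]), 'eef_pos': array([121.52746107, 510.50429185, 230.81706793]), 'ee_rot': array([-2.04141799e-04,  1.16636663e-01,  9.93174486e-01, -5.35854970e-04]), 'force': array([ 0.01887319,  1.02144694, -0.87210857]), 'wrist_torque': array([ 0.00226875, -0.00862377, -0.00081241]), 'grip_force': 0.0, 'grip_width': 0.9989799310306479}
```

View pics/scene.png

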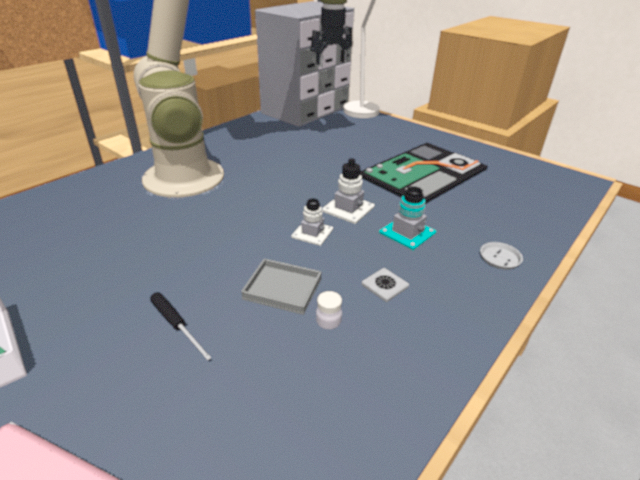

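View pics/top.png

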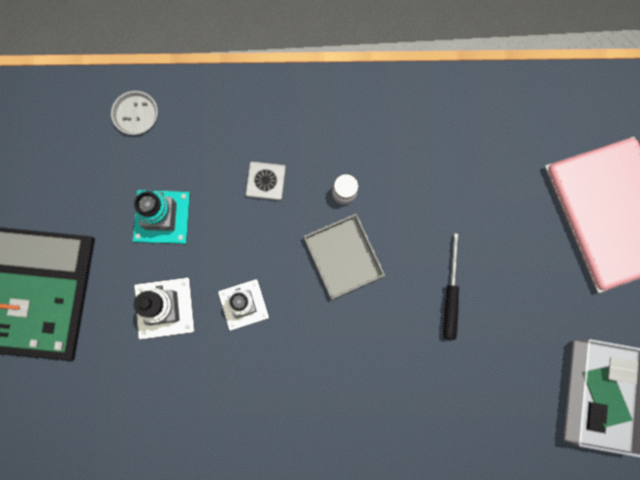

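The scene view shows the large white camera with its knobbed cap at (351,165), the smaller white one at (313,220), the turquoise one at (411,215) and the tray at (283,285). In the top view the white camera's plate is at (164,308), its cap knob at about (145,302) and the tray at (343,257).

Run:
```python
from h import *
a=cap('scene');b=cap('top')
def comp(mask,u,v,r=60):
    n,l,s,c=cv2.connectedComponentsWithStats(mask.astype(np.uint8)); 
    ids=[i for i in range(1,n) if s[i,4]>80]; i=min(ids,key=lambda i:np.hypot(*(c[i]-[u,v])));m=(l==i).astype(np.uint8)
    return max(cv2.findContours(m,0,2)[0],key=cv2.contourArea)
im=b['image'].astype(int)
# plate
k=comp((im.min(2)>170),164,308); h=cv2.convexHull(k); print('hull rect',cv2.minAreaRect(h))
bx=cv2.boxPoints(cv2.minAreaRect(h)); P=np.array([onz(b,*p,8) for p in bx]); print('plate',P.round(1),P.mean(0).round(1))
# tray
hsv=cv2.cvtColor(b['image'],cv2.COLOR_RGB2HSV); 
print(im[257,343],im[300,300])
roi=np.zeros(im.shape[:2],bool); roi[200:310,290:400]=1
k=comp(roi&(hsv[...,1]<50),343,257); r=cv2.minAreaRect(k); print(r)
P=np.array([onz(b,*p,22) for p in cv2.boxPoints(r)]); print('tray',P.round(1),P.mean(0).round(1))
# dark cap
for c,(u,v),nm in ((a,(351,165),'s'),(b,(150,303),'t')):
    m=c['image'].max(2)<50; roi=np.zeros_like(m); roi[v-25:v+25,u-25:u+25]=1
    k=comp(m&roi,u,v); print(nm,cv2.boundingRect(k),cv2.minEnclosingCircle(k),cv2.moments(k)['m00'])
    cr=c['image'][v-60:v+60,u-60:u+60]; cv2.imwrite(f'pics/c{nm}.png',cv2.cvtColor(cv2.resize(cr,(400,400),interpolation=cv2.INTER_CUBIC),4))
A=cv2.imread('pics/cs.png');B=cv2.imread('pics/ct.png');cv2.imwrite('pics/cc.png',np.hstack([A,B]))
```

```text
hull rect ((163.33078002929688, 308.14617919921875), (54.947383880615234, 57.18001174926758), 82.87498474121094)
plate [[502.7 243.6   8. ]
 [513.8 138.8   8. ]
 [412.9 124.6   8. ]
 [402.3 227.7   8. ]] [457.9 183.7   8. ]
[179 181 168] [ 90 100 109]
((344.5, 254.5), (108.99998474121094, 108.99998474121094), 90.0)
tray [[ 655.8  -53.4   22. ]
 [ 652.3 -261.    22. ]
 [ 445.8 -251.1   22. ]
 [ 450.1  -50.6   22. ]] [ 551. -154.   22.]
s (343, 160, 33, 24) ((359.5, 174.5), 17.67776870727539) 211.5
t (135, 295, 18, 20) ((143.38441467285156, 304.3542785644531), 9.653495788574219) 163.0
```

View pics/cc.png

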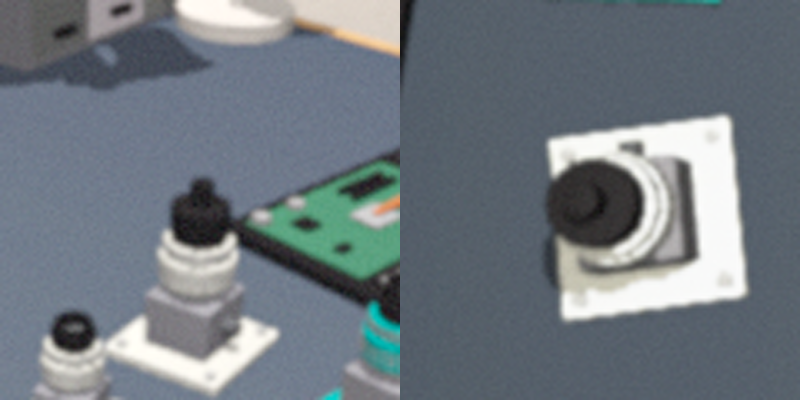

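The crops show the knob top at about scene (351.9,160) and top (144.6,302.4), and the plate centre at top (164.2,308.4).

Run:
```python
from h import *
a=cap('scene');b=cap('top')
o1,d1=ray(a,351.9,160.2);o2,d2=ray(b,144.6,302.4)
s=np.linalg.lstsq(np.c_[d1,-d2],o2-o1,rcond=None)[0];print('tri',o1+s[0]*d1,o2+s[1]*d2)
print('knobtop z142',onz(a,351.9,160.2,142),onz(b,144.6,302.4,142)); print('plate',[onz(b,148+90-200+(x-400-148)*0,0,0)[:2] for x in []],onz(b,164.2,308.4,8))
im=b['image'].astype(int); d=im[...,2]-im[...,0]; m=(d<6); roi=np.zeros_like(m); roi[205:308,295:395]=1
m=cv2.morphologyEx((m&roi).astype(np.uint8),cv2.MORPH_CLOSE,np.ones((3,3)))
n,l,s,c=cv2.connectedComponentsWithStats(m); i=1+s[1:,4].argmax()
k=max(cv2.findContours((l==i).astype(np.uint8),0,2)[0],key=cv2.contourArea); r=cv2.minAreaRect(k);print(r)
for P in (np.array([onz(b,*p,22) for p in cv2.boxPoints(r)]),np.array([onz(b,*p,22) for p in [(304,238),(356,215),(384,273),(332,298)]])):
  print(P.round(1).tolist(),P.mean(0),np.linalg.norm(np.diff(P,axis=0),axis=1))
w=cap('wrist')
print('wrist',ray(w,320,240)); 
S=ctrl.sense(); from scipy.spatial.transform import Rotation as R
print(R.from_quat(S['ee_rot'],scalar_first=True).as_matrix().round(3))
```

```text
tri [459.69714063 183.35557884 140.46532046] [458.48785197 182.27047736 140.07352575]
knobtop z142 [461.54653448 180.74040377 142.        ] [458.33706974 181.74292931 142.        ]
plate [] [456.99926855 182.09901926   8.        ]
((343.4329833984375, 255.97422790527344), (70.36348724365234, 60.71770477294922), 66.03750610351562)
[[585.6, -73.8, 22.0], [631.2, -179.8, 22.0], [507.7, -228.8, 22.0], [464.2, -124.3, 22.0]] [ 547.17461148 -151.68183223   22.        ] [115.35311053 132.86423679 113.14976238]
[[582.0, -78.7, 22.0], [624.4, -177.9, 22.0], [513.0, -226.3, 22.0], [468.6, -128.2, 22.0]] [ 547.00474113 -152.73969889   22.        ] [107.92423311 121.50760661 107.66506931]
wrist (array([ 40.31011218, 530.82257203, 373.05672484]), array([ 0.3167188 , -0.0761956 , -0.94545409]))
[[-0.973  0.232 -0.   ]
 [ 0.232  0.973 -0.   ]
 [ 0.    -0.    -1.   ]]
```

```bash
R='' ; python3 -m inch '-20.2 -12.1 0 0 0 0;-20.2 -12.1 0 0 0 0;-20.2 -12.1 0 0 0 0;-20.2 -12.1 0 0 0 0;-20.2 -12.1 0 0 0 0;-20.2 -12.1 0 0 0 0;-20.2 -12.1 0 0 0 0;-20.2 -12.1 0 0 0 0;-20.2 -12.1 0 0 0 0;-20.2 -12.1 0 0 0 0' 0.5 20
python3 -m inch '-20.2 -12.1 0 0 0 0;-20.2 -12.1 0 0 0 0;-20.2 -12.1 0 0 0 0;-20.2 -12.1 0 0 0 0;-20.2 -12.1 0 0 0 0;-20.2 -12.1 0 0 0 0;-20.2 -12.1 0 0 0 0;-20.2 -12.1 0 0 0 0;-20.2 -12.1 0 0 0 0;-20.2 -12.1 0 0 0 0'
python3 - <<'E'
from h import *
S=ctrl.sense();print(S['eef_pos'],S['joints'].round(3),S['grip_width'],S['time_s'],S['force'])
w=cap('wrist','w1.png');print(ray(w,320,240),proj(w,[458,182,142]),proj(w,[458,182,8]))
print(proj(w,S['eef_pos']))
E
```

```text
time_s: 1.18
eef_pos: [290.8, 345.3, 231.4]
ee_rot: [0.0, 0.117, 0.993, 0.0]
force: [0.2, 0.6, -0.3]
grip_width: 0.5
grip_force: 0.0
time_s: 2.02
eef_pos: [459.3, 180.7, 231.3]
ee_rot: [0.0, 0.117, 0.993, 0.0]
force: [-0.4, -0.3, 0.2]
grip_width: 0.504
grip_force: 0.0
[459.31795955 180.73785834 231.31759857] [ 0.137  0.244  1.589  0.     1.309 -1.2  ] 0.5035376901601907 2.0167 [-0.39148228 -0.31467479  0.20991159]
(array([377.98174226, 200.8817844 , 373.24916123]), array([ 0.31692885, -0.07585515, -0.94541107])) [320.45474307 244.07402349] [320.26727408 193.11946856]
[318.33689222 326.17135475]
```

View pics/w1.png

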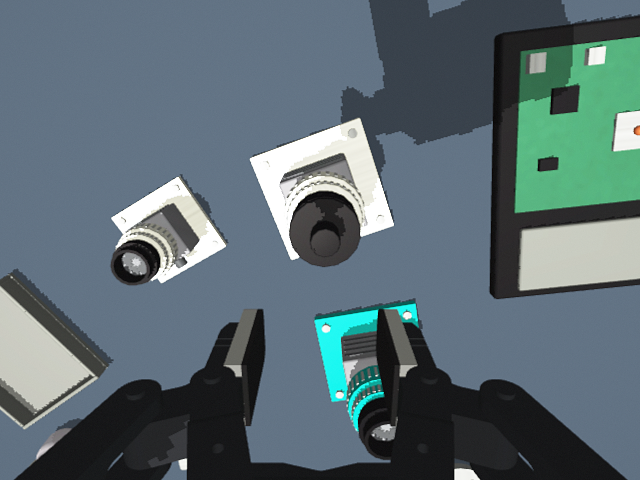

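The wrist view shows the knob's top centre at about (325,239) and the cap disc at about (325,229). The plate corners are (251,159), (359,119), (393,225) and (291,261).

Run:
```python
from h import *
w=cap('wrist')
g=cv2.cvtColor(w['image'],cv2.COLOR_RGB2GRAY)
m=(g<75).astype(np.uint8); roi=np.zeros_like(m); roi[185:270,285:366]=1; m&=roi
n,l,s,c=cv2.connectedComponentsWithStats(m);i=1+s[1:,4].argmax();k=max(cv2.findContours((l==i).astype(np.uint8),0,2)[0],key=cv2.contourArea)
print('cap',cv2.minEnclosingCircle(k),cv2.boundingRect(k))
(u,v),r=cv2.minEnclosingCircle(k)
print(onz(w,u,v,123),onz(w,u+r,v,123)-onz(w,u-r,v,123))
print('knob',onz(w,325,239,142)); print('plate',onz(w,323.5,191,8))
print(proj(w,[459,180,142]))
```

```text
cap ((327.320556640625, 224.11846923828125), 37.90464401245117) (292, 187, 71, 76)
[455.28989441 185.12333428 123.        ] [11.03040977 45.54788068  0.        ]
knob [458.01871041 182.79317738 142.        ]
plate [459.42097607 182.55101015   8.        ]
[320.70340643 241.62960805]
```

```bash
python3 -m inch '0.6 0.8 15 0 0 0;0.6 0.8 15 0 0 0;0 0 15 0 0 0;0 0 15 0 0 0;0 0 15 0 0 0;0 0 14 0 0 0;0 0 10 0 0 0;0 0 4 0 0 0;0 0 1 0 0 0;0 0 0 0 0 0' 
python3 -m inch '0 0 0 0 0 0;0 0 0 0 0 0;0 0 0 0 0 0;0 0 0 0 0 0;0 0 0 0 0 0;0 0 0 0 0 0;0 0 0 0 0 0;0 0 0 0 0 0;0 0 0 0 0 0;0 0 0 0 0 0' 0 20
```

```text
time_s: 2.95
eef_pos: [457.9, 183.7, 127.6]
ee_rot: [0.0, 0.117, 0.993, 0.0]
force: [-0.4, 0.1, 0.3]
grip_width: 0.502
grip_force: 0.0
time_s: 3.78
eef_pos: [458.2, 183.7, 128.0]
ee_rot: [0.001, 0.117, 0.993, 0.0]
force: [-0.5, 0.4, 5.4]
grip_width: 0.198
grip_force: 19.8
```

```bash
python3 -m inch '0 0 -1 0 0 0;0 0 -2 0 0 0;0 0 -3 0 0 0;0 0 -5 0 0 0;0 0 -8 0 0 0;0 0 -10 0 0 0;0 0 -10 0 0 0;0 0 -10 0 0 0;0 0 -10 0 0 0;0 0 -5 0 0 0'
python3 - <<'E'
from h import *
S=ctrl.sense();p=S['eef_pos'];print(p)
w=cap('wrist','w2.png');cv2.imwrite('pics/w2c.png',cv2.cvtColor(w['image'][100:480,150:500],4))
from scipy.spatial.transform import Rotation as R
M=R.from_quat(S['ee_rot'],scalar_first=True).as_matrix()
print((M.T@(np.array([547,-152,p[2]])-p)).round(1), proj(w,[458.5,182.5,120]))
E
```

```text
time_s: 4.62
eef_pos: [458.3, 183.6, 193.1]
ee_rot: [0.001, 0.117, 0.993, 0.0]
force: [0.0, 0.1, -1.1]
grip_width: 0.198
grip_force: 19.5
[458.25719546 183.63038352 193.12954533]
[-1.641e+02 -3.060e+02  1.000e-01] [316.82842612 257.30343312]
```

View pics/w2c.png

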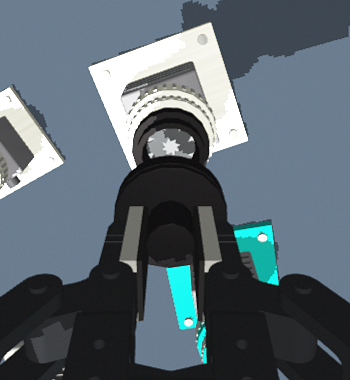

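The crop shows the cap held level by its knob, with the lens rim clear of it and the lens opening visible at crop (172,147).

```bash
python3 -m inch '-6 -11 0 0 0 0;-10 -19 0 0 0 0;-10 -19 0 0 0 0;-10 -19 0 0 0 0;-10 -19 0 0 0 0;-10 -19 0 0 0 0;-10 -19 0 0 0 0;-10 -19 0 0 0 0;-10 -19 0 0 0 0;-10 -19 0 0 0 0' 
python3 -m inch '-10 -19 0 0 0 0;-10 -19 5 0 0 0;-10 -19 10 0 0 0;-10 -19 10 0 0 0;-10 -19 15 0 0 0;-10 -19 15 0 0 0;-6 -10 15 0 0 0;-2 0 15 0 0 0;0 0 15 0 0 0;0 0 15 0 0 0' 
python3 -m inch '0 0 12 0 0 0;0 0 12 0 0 0;0 0 12 0 0 0;0 0 8 0 0 0;0 0 5 0 0 0;0 0 3 0 0 0;0 0 2 0 0 0;0 0 1 0 0 0;0 0 0 0 0 0;0 0 0 0 0 0'
python3 - <<'E'
from h import *
t=cap('top','t2.png');cv2.imwrite('pics/t2c.png',cv2.cvtColor(cv2.resize(t['image'][180:330,270:420],(600,600)),4))
print(ctrl.sense()['joints'])
E
```

```text
time_s: 5.5
eef_pos: [509.0, -16.8, 191.1]
ee_rot: [-0.0, 0.117, 0.993, 0.0]
force: [0.4, -0.5, -0.6]
grip_width: 0.197
grip_force: 19.6
time_s: 6.33
eef_pos: [546.3, -152.3, 75.2]
ee_rot: [-0.0, 0.117, 0.993, 0.0]
force: [0.8, -0.3, -1.0]
grip_width: 0.2
grip_force: 19.6
time_s: 7.17
eef_pos: [546.7, -152.2, 21.7]
ee_rot: [0.0, 0.117, 0.993, -0.0]
force: [-0.5, 0.2, -0.2]
grip_width: 0.2
grip_force: 19.6
[-4.78002170e-01  6.47875563e-01  1.58210840e+00  9.72203355e-07
  9.10941096e-01 -1.81502684e+00]
```

```bash
python3 -m inch '0 0 0.5 0 0 0;0 0 0.5 0 0 0;0 0 0 0 0 0;0 0 0 0 0 0;0 0 0 0 0 0;0 0 0 0 0 0;0 0 0 0 0 0;0 0 0 0 0 0;0 0 0 0 0 0;0 0 0 0 0 0'
```

```text
time_s: 8.05
eef_pos: [546.4, -152.1, 20.3]
ee_rot: [0.0, 0.117, 0.993, -0.0]
force: [-1.2, 0.0, -0.2]
grip_width: 0.201
grip_force: 19.6
```

```bash
python3 -m inch '0 0 0.5 0 0 0;0 0 0.5 0 0 0;0 0 0 0 0 0;0 0 0 0 0 0;0 0 0 0 0 0;0 0 0 0 0 0;0 0 0 0 0 0;0 0 0 0 0 0;0 0 0 0 0 0;0 0 0 0 0 0'
```

```text
time_s: 8.88
eef_pos: [546.5, -152.2, 20.0]
ee_rot: [0.0, 0.117, 0.993, -0.0]
force: [-2.2, 0.2, 6.4]
grip_width: 0.198
grip_force: 20.2
```

```bash
python3 -m inch '0 0 0 0 0 0;0 0 0 0 0 0;0 0 0 0 0 0;0 0 0 0 0 0;0 0 0 0 0 0;0 0 -3 0 0 0;0 0 -8 0 0 0;0 0 -15 0 0 0;0 0 -20 0 0 0;0 0 -20 0 0 0' 0.5
python3 -m inch '0 0 -20 0 0 0;0 0 -20 0 0 0;0 0 0 0 0 0;0 0 0 0 0 0;0 0 0 0 0 0;0 0 0 0 0 0;0 0 0 0 0 0;0 0 0 0 0 0;0 0 0 0 0 0;0 0 0 0 0 0' 0.62
python3 - <<'E'
from h import *
from scipy.spatial.transform import Rotation as R
t=cap('top','t3.png');w=cap('wrist')
cv2.imwrite('pics/t3c.png',cv2.cvtColor(np.hstack([cv2.resize(t['image'][180:400,220:420],(400,440)),cv2.resize(w['image'],(400,440))]),4))
S=ctrl.sense();p=S['eef_pos'];q=onz(t,310,355,0);print(p,q,S['grip_width'])
M=R.from_quat(S['ee_rot'],scalar_first=True).as_matrix(); print((M.T@(q-p)).round(1),(M.T@(np.array([458.3,183,125])-q)).round(1))
E
```

```text
time_s: 9.72
eef_pos: [546.3, -152.1, 86.6]
ee_rot: [-0.0, 0.117, 0.993, 0.0]
force: [0.1, -0.3, 0.0]
grip_width: 0.498
grip_force: 0.0
time_s: 10.55
eef_pos: [546.4, -152.1, 125.0]
ee_rot: [-0.0, 0.117, 0.993, 0.0]
force: [-0.4, -0.0, -0.7]
grip_width: 0.621
grip_force: 0.0
[ 546.40791716 -152.14098851  125.19291263] [366.15664772 -85.75356433   0.        ] 0.6194113991425784
[190.7  22.8 125.2] [ -27.4  282.8 -125. ]
```

View pics/t3c.png

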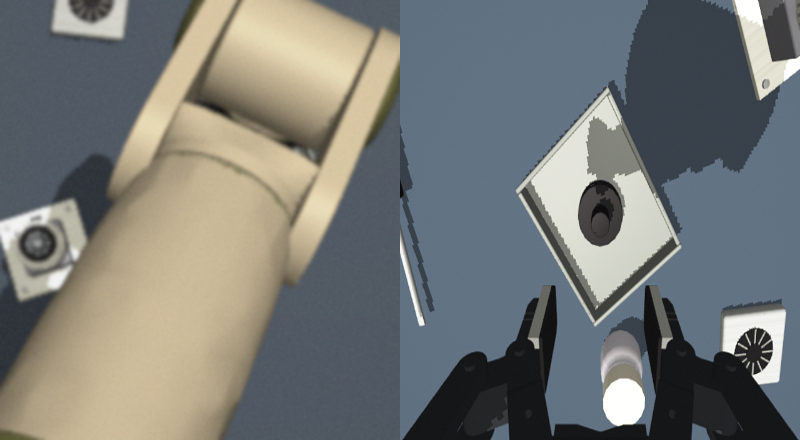

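The wrist half of the picture shows the cap sitting knob up in the middle of the tray at (600,215). Next I touch the bare bench lightly to find the fingertip height at the ring's opening.

```bash
python3 -m inch '10 1 0 0 0 0;20 2.4 0 0 0 0;20 2.4 0 0 0 0;20 2.4 0 0 0 0;20 2.4 0 0 0 0;20 2.4 0 0 0 0;20 2.4 0 0 0 0;20 2.4 0 0 0 0;20 2.4 5 0 0 0;20 2.4 10 0 0 0'
python3 -m inch '0 0 20 0 0 0;0 0 20 0 0 0;0 0 20 0 0 0;0 0 18 0 0 0;0 0 12 0 0 0;0 0 8 0 0 0;0 0 4 0 0 0;0 0 2 0 0 0;0 0 1 0 0 0;0 0 0 0 0 0' 0.61
python3 -m inch '0 0 1 0 0 0;0 0 1 0 0 0;0 0 0.5 0 0 0;0 0 0 0 0 0;0 0 0 0 0 0;0 0 0 0 0 0;0 0 0 0 0 0;0 0 0 0 0 0;0 0 0 0 0 0;0 0 0 0 0 0'
```

```text
time_s: 11.48
eef_pos: [366.5, -86.0, 110.9]
ee_rot: [0.001, 0.117, 0.993, -0.0]
force: [0.8, -0.8, -0.0]
grip_width: 0.622
grip_force: 0.0
time_s: 12.32
eef_pos: [367.1, -86.3, 5.7]
ee_rot: [0.0, 0.117, 0.993, -0.0]
force: [0.6, 0.5, 0.1]
grip_width: 0.608
grip_force: 0.0
time_s: 13.15
eef_pos: [366.9, -86.1, 2.8]
ee_rot: [-0.0, 0.117, 0.993, -0.0]
force: [-0.7, -0.5, -0.3]
grip_width: 0.612
grip_force: 0.0
```

```bash
for i in 1; do python3 -m inch '0 0 0.5 0 0 0;0 0 0.5 0 0 0;0 0 0 0 0 0;0 0 0 0 0 0;0 0 0 0 0 0;0 0 0 0 0 0;0 0 0 0 0 0;0 0 0 0 0 0;0 0 0 0 0 0;0 0 0 0 0 0'|sed -n '2p;4p'; done
```

```text
eef_pos: [366.8, -86.1, 1.8]
force: [0.3, -0.6, 0.2]
```

```bash
python3 -m inch '0 0 0.5 0 0 0;0 0 0.5 0 0 0;0 0 0 0 0 0;0 0 0 0 0 0;0 0 0 0 0 0;0 0 0 0 0 0;0 0 0 0 0 0;0 0 0 0 0 0;0 0 0 0 0 0;0 0 0 0 0 0'|sed -n '2p;4p'
```

```text
eef_pos: [366.9, -86.1, 0.8]
force: [-0.5, -0.2, -0.1]
```

```bash
python3 -m inch '0 0 0.5 0 0 0;0 0 0.5 0 0 0;0 0 0 0 0 0;0 0 0 0 0 0;0 0 0 0 0 0;0 0 0 0 0 0;0 0 0 0 0 0;0 0 0 0 0 0;0 0 0 0 0 0;0 0 0 0 0 0'|sed -n '2p;4p'
```

```text
eef_pos: [366.8, -86.1, -0.2]
force: [0.6, 0.7, -1.3]
```

```bash
python3 -m inch '0 0 0.5 0 0 0;0 0 0.5 0 0 0;0 0 0 0 0 0;0 0 0 0 0 0;0 0 0 0 0 0;0 0 0 0 0 0;0 0 0 0 0 0;0 0 0 0 0 0;0 0 0 0 0 0;0 0 0 0 0 0'|sed -n '2p;4p'
```

```text
eef_pos: [366.8, -86.1, -1.2]
force: [-0.2, 0.2, -0.4]
```

```bash
python3 -m inch '0 0 0.5 0 0 0;0 0 0.5 0 0 0;0 0 0 0 0 0;0 0 0 0 0 0;0 0 0 0 0 0;0 0 0 0 0 0;0 0 0 0 0 0;0 0 0 0 0 0;0 0 0 0 0 0;0 0 0 0 0 0'|sed -n '2p;4p'
```

```text
eef_pos: [366.8, -86.1, -2.2]
force: [-0.6, 0.2, 0.0]
```

```bash
python3 -m inch '0 0 0.5 0 0 0;0 0 0.5 0 0 0;0 0 0 0 0 0;0 0 0 0 0 0;0 0 0 0 0 0;0 0 0 0 0 0;0 0 0 0 0 0;0 0 0 0 0 0;0 0 0 0 0 0;0 0 0 0 0 0'|sed -n '2p;4p'
```

```text
eef_pos: [366.8, -86.1, -3.2]
force: [0.6, 0.6, 0.2]
```

```bash
python3 -m inch '0 0 0.5 0 0 0;0 0 0.5 0 0 0;0 0 0 0 0 0;0 0 0 0 0 0;0 0 0 0 0 0;0 0 0 0 0 0;0 0 0 0 0 0;0 0 0 0 0 0;0 0 0 0 0 0;0 0 0 0 0 0'|sed -n '2p;4p'
```

```text
eef_pos: [366.9, -86.2, -3.5]
force: [-4.0, 1.9, 18.7]
```

```bash
python3 -m inch '0 0 0.5 0 0 0;0 0 0.5 0 0 0;0 0 0 0 0 0;0 0 0 0 0 0;0 0 0 0 0 0;0 0 0 0 0 0;0 0 0 0 0 0;0 0 0 0 0 0;0 0 0 0 0 0;0 0 0 0 0 0'|sed -n '2p;4p'
```

```text
eef_pos: [366.9, -86.2, -3.6]
force: [-10.6, 4.0, 42.7]
```

```bash
python3 -m inch '0 0 -5 0 0 0;0 0 -20 0 0 0;0 0 -20 0 0 0;0 0 -20 0 0 0;0 0 -20 0 0 0;0 0 -20 0 0 0;0 0 -20 0 0 0;0 0 -20 0 0 0;0 0 -20 0 0 0;-1.5 13 0 0 0 0' 0.72
python3 -m inch '-2.5 27 0 0 0 0;-2.5 27 0 0 0 0;-2.5 27 0 0 0 0;-2.5 27 0 0 0 0;-2.5 27 0 0 0 0;-2.5 27 0 0 0 0;-2.5 27 0 0 0 0;-2.5 27 0 0 0 0;-2.5 27 0 0 0 0;-2.5 27 0 0 0 0'
python3 -m inch '0 0 0 0 0 1;0 0 0 0 0 1;0 0 0 0 0 1;0 0 0 0 0 1;0 0 0 0 0 1;0 0 0 0 0 1;0 0 0 0 0 1;0 0 0 0 0 0;0 0 0 0 0 0;0 0 0 0 0 0'
python3 - <<'E'
from h import *
from scipy.spatial.transform import Rotation as R
S=ctrl.sense();p=S['eef_pos'];print(p,S['joints'].round(2),S['grip_width'],S['wrist_torque'])
M=R.from_quat(S['ee_rot'],scalar_first=True).as_matrix(); print(M.round(3),(M.T@(np.array([458.3,182.8,85])-p)).round(1))
w=cap('wrist','w4.png'); print(proj(w,[458.3,182.8,120]),proj(w,p))
E
```

```text
time_s: 20.65
eef_pos: [372.6, -75.4, 162.9]
ee_rot: [0.003, 0.117, 0.993, -0.001]
force: [0.4, 0.6, 0.2]
grip_width: 0.719
grip_force: 0.0
time_s: 21.48
eef_pos: [458.3, 184.5, 159.6]
ee_rot: [-0.0, 0.117, 0.993, -0.0]
force: [-0.1, -1.2, -0.2]
grip_width: 0.719
grip_force: 0.0
time_s: 22.32
eef_pos: [458.1, 183.0, 159.7]
ee_rot: [-0.0, 0.463, 0.886, -0.0]
force: [-0.5, 0.4, -0.1]
grip_width: 0.726
grip_force: 0.0
[458.12363861 183.02197156 159.71440495] [ 0.14  0.31  1.69  0.    1.13 -0.46] 0.7257691295761898 [0.00302995 0.00932547 0.02063869]
[[-0.57   0.821 -0.   ]
 [ 0.821  0.57  -0.   ]
 [ 0.    -0.    -1.   ]] [-0.3  0.  74.7]
[318.04843287 284.48476916] [317.52588571 327.87906475]
```

View pics/w4.png

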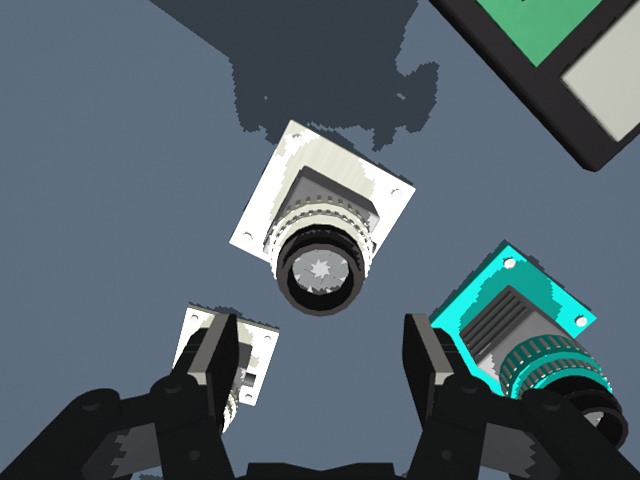

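Run:
```python
from h import *
w=cap('wrist','w5.png');im=w['image']
cv2.imwrite('pics/w5c.png',cv2.cvtColor(cv2.resize(im[190:330,250:390],(700,700),interpolation=cv2.INTER_CUBIC),4))
print('col',[(v,im[v,320].tolist()) for v in range(222,320,3)])
# predicted rim top outline for candidate centres
for c0 in ([458.3,182.8],[455.5,186.5]):
  P=np.array([proj(w,[c0[0]+19*np.cos(a),c0[1]+19*np.sin(a),120]) for a in np.linspace(0,6.28,90)])
  print(c0,P.min(0),P.max(0))
```

```text
col [(222, [234, 233, 217]), (225, [6, 7, 8]), (228, [12, 13, 14]), (231, [41, 38, 39]), (234, [30, 27, 29]), (237, [17, 19, 17]), (240, [15, 15, 16]), (243, [31, 30, 30]), (246, [74, 72, 71]), (249, [85, 80, 82]), (252, [152, 155, 157]), (255, [151, 155, 158]), (258, [149, 153, 154]), (261, [146, 148, 150]), (264, [210, 213, 214]), (267, [210, 213, 214]), (270, [209, 211, 213]), (273, [209, 211, 212]), (276, [154, 158, 158]), (279, [149, 151, 152]), (282, [148, 151, 153]), (285, [144, 149, 150]), (288, [135, 138, 138]), (291, [73, 72, 74]), (294, [59, 60, 60]), (297, [16, 17, 15]), (300, [13, 14, 15]), (303, [17, 16, 17]), (306, [14, 14, 15]), (309, [12, 13, 14]), (312, [65, 62, 62]), (315, [62, 59, 56]), (318, [95, 112, 129])]
[458.3, 182.8] [277.76661266 246.61070282] [358.26933229 319.99123912]
[455.5, 186.5] [277.0164971  237.00545703] [358.1363485  311.51639506]
```

View pics/w5c.png

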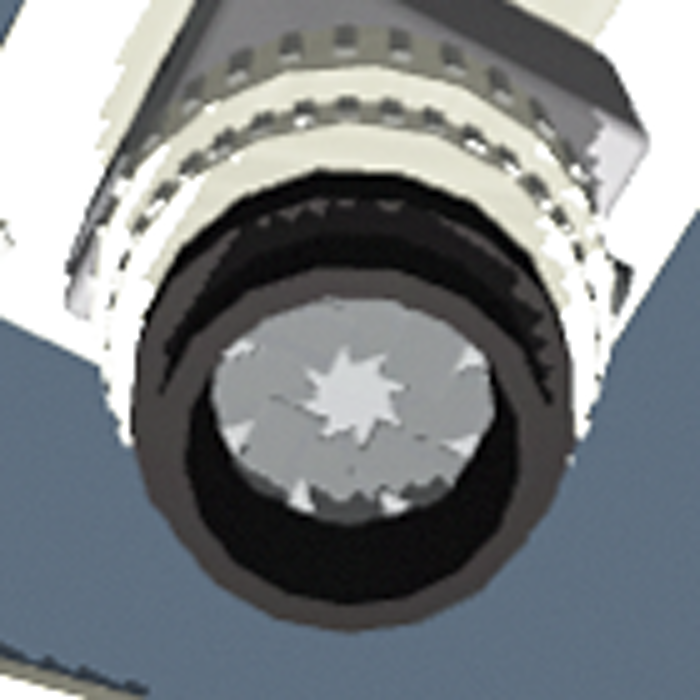

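The crop shows the rim's top ellipse centred at about (321,280), against a predicted (318,283). The fingers straddle it at a midpoint of u≈320, so they are well centred across the closing axis.

```bash
python3 -m inch '0.4 0 5 0 0 0;0 0 12 0 0 0;0 0 14 0 0 0;0 0 14 0 0 0;0 0 12 0 0 0;0 0 8 0 0 0;0 0 5 0 0 0;0 0 3 0 0 0;0 0 1.5 0 0 0;0 0 0 0 0 0' 0.72
python3 -m inch '0 0 0 0 0 0;0 0 0 0 0 0;0 0 0 0 0 0;0 0 0 0 0 0;0 0 0 0 0 0;0 0 0 0 0 0;0 0 0 0 0 0;0 0 0 0 0 0;0 0 0 0 0 0;0 0 0 0 0 0' 0.45 20
python3 -c "
from h import *
S=ctrl.sense();print(S['wrist_torque'],S['force'])"
```

```text
time_s: 23.25
eef_pos: [458.1, 183.4, 85.4]
ee_rot: [0.0, 0.465, 0.885, 0.0]
force: [-0.1, 0.2, -0.3]
grip_width: 0.716
grip_force: 0.0
time_s: 24.08
eef_pos: [458.0, 183.3, 85.9]
ee_rot: [0.0, 0.465, 0.885, 0.0]
force: [-3.3, -0.9, 5.7]
grip_width: 0.595
grip_force: 20.4
[-0.34842984  0.55263431 -0.03554262] [-3.29705332 -0.86476777  5.6979283 ]
```

```bash
python3 -m inch '0 0 0 0 0 -0.1;0 0 0 0 0 -0.2;0 0 0 0 0 -0.2;0 0 0 0 0 -0.2;0 0 0 0 0 -0.2;0 0 0 0 0 -0.2;0 0 0 0 0 -0.2;0 0 0 0 0 -0.2;0 0 0 0 0 0;0 0 0 0 0 0' 
python3 -c "
from h import *
S=ctrl.sense();print(S['wrist_torque'],S['joints'][5])"
```

```text
time_s: 24.92
eef_pos: [458.1, 183.4, 85.9]
ee_rot: [0.0, 0.394, 0.919, 0.0]
force: [-1.8, -1.4, 5.5]
grip_width: 0.592
grip_force: 20.4
[-0.23777502  0.45506481  0.05894178] -0.6184024535938456
```

```bash
python3 -m inch '0 0 0 0 0 -0.2;0 0 0 0 0 -0.2;0 0 0 0 0 -0.2;0 0 0 0 0 -0.2;0 0 0 0 0 -0.2;0 0 0 0 0 -0.2;0 0 0 0 0 -0.2;0 0 0 0 0 -0.2;0 0 0 0 0 -0.2;0 0 0 0 0 -0.2'
python3 - <<'E'
from h import *
S=ctrl.sense();print(S['wrist_torque'],S['joints'][5])
w=cap('wrist','w6.png');cv2.imwrite('pics/w6c.png',cv2.cvtColor(cv2.resize(w['image'][200:400,220:420],(600,600),interpolation=cv2.INTER_CUBIC),4))
E
```

```text
time_s: 25.75
eef_pos: [458.3, 183.5, 85.9]
ee_rot: [0.0, 0.295, 0.955, 0.0]
force: [-1.1, -0.2, 5.3]
grip_width: 0.596
grip_force: 20.3
[-0.07000004  0.35058011 -0.11794599] -0.8285315824221033
```

View pics/w6c.png

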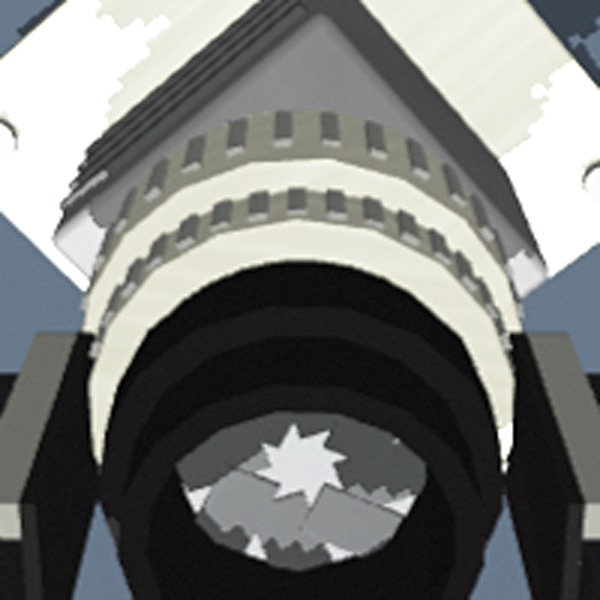

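The crop shows the pads on the iris ring only, clear of the rings above and below. The torque while moving is about -0.12 N m, which matches the drag. I'll try a lighter grip as a torque limiter.

```bash
cat > chk.py <<'E'
from h import *
import sys
S=ctrl.sense();q=S['ee_rot'];yaw=2*np.arctan2(q[1],q[2]);t=S['wrist_torque'][2]
print('t %.2f yaw %.3f turned %.3f tz %.3f grip %.1f w %.3f'%(S['time_s'],yaw,0.967-yaw,t,S['grip_force'],S['grip_width']))
sys.exit(t<-0.2)
E
python3 -m inch '0 0 0 0 0 -0.12;0 0 0 0 0 -0.12;0 0 0 0 0 -0.12;0 0 0 0 0 -0.12;0 0 0 0 0 -0.12;0 0 0 0 0 -0.12;0 0 0 0 0 -0.12;0 0 0 0 0 -0.05;0 0 0 0 0 -0.05;0 0 0 0 0 -0.05' 0.585 20 >/dev/null; python3 chk.py
```

```text
t 26.63 yaw 0.497 turned 0.470 tz -0.153 grip 20.3 w 0.597False
```

```bash
sed -i 's/sys.exit(.*/sys.exit(int(t<-0.22))/' chk.py
python3 -m inch '0 0 0 0 0 -0.025;0 0 0 0 0 -0.025;0 0 0 0 0 -0.025;0 0 0 0 0 -0.025;0 0 0 0 0 -0.025;0 0 0 0 0 -0.025;0 0 0 0 0 -0.025;0 0 0 0 0 -0.025;0 0 0 0 0 -0.025;0 0 0 0 0 -0.025' >/dev/null; python3 chk.py && 
python3 -m inch '0 0 0 0 0 -0.025;0 0 0 0 0 -0.025;0 0 0 0 0 -0.025;0 0 0 0 0 -0.025;0 0 0 0 0 -0.025;0 0 0 0 0 -0.025;0 0 0 0 0 -0.025;0 0 0 0 0 -0.025;0 0 0 0 0 -0.025;0 0 0 0 0 -0.025' >/dev/null && python3 chk.py && 
python3 -m inch '0 0 0 0 0 -0.025;0 0 0 0 0 -0.025;0 0 0 0 0 -0.025;0 0 0 0 0 -0.025;0 0 0 0 0 -0.025;0 0 0 0 0 -0.025;0 0 0 0 0 -0.025;0 0 0 0 0 -0.025;0 0 0 0 0 -0.025;0 0 0 0 0 -0.025' >/dev/null && python3 chk.py && 
python3 -m inch '0 0 0 0 0 -0.025;0 0 0 0 0 -0.025;0 0 0 0 0 -0.025;0 0 0 0 0 -0.025;0 0 0 0 0 -0.025;0 0 0 0 0 -0.025;0 0 0 0 0 -0.025;0 0 0 0 0 -0.025;0 0 0 0 0 -0.025;0 0 0 0 0 -0.025' >/dev/null && python3 chk.py
```

```text
t 27.47 yaw 0.470 turned 0.497 tz -0.146 grip 20.3 w 0.593
t 28.30 yaw 0.444 turned 0.523 tz -0.127 grip 20.3 w 0.591
t 29.13 yaw 0.418 turned 0.549 tz -0.122 grip 20.3 w 0.593
t 29.97 yaw 0.392 turned 0.575 tz -0.120 grip 20.3 w 0.596
```

```bash
python3 -m inch '0 0 0 0 0 -0.025;0 0 0 0 0 -0.025;0 0 0 0 0 -0.025;0 0 0 0 0 -0.025;0 0 0 0 0 -0.025;0 0 0 0 0 -0.025;0 0 0 0 0 -0.025;0 0 0 0 0 -0.025;0 0 0 0 0 -0.025;0 0 0 0 0 -0.025' >/dev/null; python3 chk.py && 
python3 -m inch '0 0 0 0 0 -0.025;0 0 0 0 0 -0.025;0 0 0 0 0 -0.025;0 0 0 0 0 -0.025;0 0 0 0 0 -0.025;0 0 0 0 0 -0.025;0 0 0 0 0 -0.025;0 0 0 0 0 -0.025;0 0 0 0 0 -0.025;0 0 0 0 0 -0.025' >/dev/null && python3 chk.py && 
python3 -m inch '0 0 0 0 0 -0.025;0 0 0 0 0 -0.025;0 0 0 0 0 -0.025;0 0 0 0 0 -0.025;0 0 0 0 0 -0.025;0 0 0 0 0 -0.025;0 0 0 0 0 -0.025;0 0 0 0 0 -0.025;0 0 0 0 0 -0.025;0 0 0 0 0 -0.025' >/dev/null && python3 chk.py && 
python3 -m inch '0 0 0 0 0 -0.025;0 0 0 0 0 -0.025;0 0 0 0 0 -0.025;0 0 0 0 0 -0.025;0 0 0 0 0 -0.025;0 0 0 0 0 -0.025;0 0 0 0 0 -0.025;0 0 0 0 0 -0.025;0 0 0 0 0 -0.025;0 0 0 0 0 -0.025' >/dev/null && python3 chk.py &&
python3 -m inch '0 0 0 0 0 -0.025;0 0 0 0 0 -0.025;0 0 0 0 0 -0.025;0 0 0 0 0 -0.025;0 0 0 0 0 -0.025;0 0 0 0 0 -0.025;0 0 0 0 0 -0.025;0 0 0 0 0 -0.025;0 0 0 0 0 -0.025;0 0 0 0 0 -0.025' >/dev/null && python3 chk.py
```

```text
t 30.80 yaw 0.366 turned 0.601 tz -0.145 grip 20.3 w 0.595
t 31.63 yaw 0.340 turned 0.627 tz -0.104 grip 20.3 w 0.597
t 32.47 yaw 0.313 turned 0.654 tz -0.123 grip 20.3 w 0.595
t 33.30 yaw 0.287 turned 0.680 tz -0.126 grip 20.3 w 0.594
t 34.13 yaw 0.261 turned 0.706 tz -0.177 grip 20.3 w 0.594
```

```bash
python3 -m inch '0 0 0 0 0 -0.025;0 0 0 0 0 -0.025;0 0 0 0 0 -0.025;0 0 0 0 0 -0.025;0 0 0 0 0 0;0 0 0 0 0 0;0 0 0 0 0 0;0 0 0 0 0 0;0 0 0 0 0 0;0 0 0 0 0 0' >/dev/null; python3 chk.py
```

```text
t 34.97 yaw 0.251 turned 0.716 tz -0.078 grip 20.3 w 0.593
```

Only noise; I'll continue.

```bash
python3 -m inch '0 0 0 0 0 -0.025;0 0 0 0 0 -0.025;0 0 0 0 0 -0.025;0 0 0 0 0 -0.025;0 0 0 0 0 -0.025;0 0 0 0 0 -0.025;0 0 0 0 0 -0.025;0 0 0 0 0 -0.025;0 0 0 0 0 -0.025;0 0 0 0 0 -0.025' >/dev/null; python3 chk.py && 
python3 -m inch '0 0 0 0 0 -0.025;0 0 0 0 0 -0.025;0 0 0 0 0 -0.025;0 0 0 0 0 -0.025;0 0 0 0 0 -0.025;0 0 0 0 0 -0.025;0 0 0 0 0 -0.025;0 0 0 0 0 -0.025;0 0 0 0 0 -0.025;0 0 0 0 0 -0.025' >/dev/null && python3 chk.py && 
python3 -m inch '0 0 0 0 0 -0.025;0 0 0 0 0 -0.025;0 0 0 0 0 -0.025;0 0 0 0 0 -0.025;0 0 0 0 0 -0.025;0 0 0 0 0 -0.025;0 0 0 0 0 -0.025;0 0 0 0 0 -0.025;0 0 0 0 0 -0.025;0 0 0 0 0 -0.025' >/dev/null && python3 chk.py && 
python3 -m inch '0 0 0 0 0 -0.025;0 0 0 0 0 -0.025;0 0 0 0 0 -0.025;0 0 0 0 0 -0.025;0 0 0 0 0 -0.025;0 0 0 0 0 -0.025;0 0 0 0 0 -0.025;0 0 0 0 0 -0.025;0 0 0 0 0 -0.025;0 0 0 0 0 -0.025' >/dev/null && python3 chk.py &&
python3 -m inch '0 0 0 0 0 -0.025;0 0 0 0 0 -0.025;0 0 0 0 0 -0.025;0 0 0 0 0 -0.025;0 0 0 0 0 -0.025;0 0 0 0 0 -0.025;0 0 0 0 0 -0.025;0 0 0 0 0 -0.025;0 0 0 0 0 -0.025;0 0 0 0 0 -0.025' >/dev/null && python3 chk.py
```

```text
t 35.80 yaw 0.224 turned 0.743 tz -0.148 grip 20.3 w 0.595
t 36.63 yaw 0.198 turned 0.769 tz -0.078 grip 20.4 w 0.596
t 37.47 yaw 0.172 turned 0.795 tz -0.090 grip 20.4 w 0.593
t 38.30 yaw 0.146 turned 0.821 tz -0.133 grip 20.4 w 0.594
t 39.13 yaw 0.120 turned 0.847 tz -0.141 grip 20.4 w 0.595
```

```bash
python3 -m inch '0 0 0 0 0 -0.025;0 0 0 0 0 -0.025;0 0 0 0 0 -0.025;0 0 0 0 0 -0.025;0 0 0 0 0 -0.025;0 0 0 0 0 -0.025;0 0 0 0 0 -0.025;0 0 0 0 0 -0.025;0 0 0 0 0 -0.025;0 0 0 0 0 -0.025' >/dev/null; python3 chk.py && 
python3 -m inch '0 0 0 0 0 -0.025;0 0 0 0 0 -0.025;0 0 0 0 0 -0.025;0 0 0 0 0 -0.025;0 0 0 0 0 -0.025;0 0 0 0 0 -0.025;0 0 0 0 0 -0.025;0 0 0 0 0 -0.025;0 0 0 0 0 -0.025;0 0 0 0 0 -0.025' >/dev/null && python3 chk.py && 
python3 -m inch '0 0 0 0 0 -0.025;0 0 0 0 0 -0.025;0 0 0 0 0 -0.025;0 0 0 0 0 -0.025;0 0 0 0 0 -0.025;0 0 0 0 0 -0.025;0 0 0 0 0 -0.025;0 0 0 0 0 -0.025;0 0 0 0 0 -0.025;0 0 0 0 0 -0.025' >/dev/null && python3 chk.py && 
python3 -m inch '0 0 0 0 0 -0.025;0 0 0 0 0 -0.025;0 0 0 0 0 -0.025;0 0 0 0 0 -0.025;0 0 0 0 0 -0.025;0 0 0 0 0 -0.025;0 0 0 0 0 -0.025;0 0 0 0 0 -0.025;0 0 0 0 0 -0.025;0 0 0 0 0 -0.025' >/dev/null && python3 chk.py &&
python3 -m inch '0 0 0 0 0 -0.025;0 0 0 0 0 -0.025;0 0 0 0 0 -0.025;0 0 0 0 0 -0.025;0 0 0 0 0 -0.025;0 0 0 0 0 -0.025;0 0 0 0 0 -0.025;0 0 0 0 0 -0.025;0 0 0 0 0 -0.025;0 0 0 0 0 -0.025' >/dev/null && python3 chk.py
```

```text
t 39.97 yaw 0.094 turned 0.873 tz -0.090 grip 20.4 w 0.599
t 40.80 yaw 0.067 turned 0.900 tz -0.103 grip 20.4 w 0.592
t 41.63 yaw 0.041 turned 0.926 tz -0.102 grip 20.4 w 0.596
t 42.47 yaw 0.015 turned 0.952 tz -0.148 grip 20.4 w 0.597
t 43.30 yaw -0.011 turned 0.978 tz -0.093 grip 20.4 w 0.593
```

```bash
python3 -m inch '0 0 0 0 0 -0.025;0 0 0 0 0 -0.025;0 0 0 0 0 -0.025;0 0 0 0 0 -0.025;0 0 0 0 0 -0.025;0 0 0 0 0 -0.025;0 0 0 0 0 -0.025;0 0 0 0 0 -0.025;0 0 0 0 0 -0.025;0 0 0 0 0 -0.025' >/dev/null; python3 chk.py && 
python3 -m inch '0 0 0 0 0 -0.025;0 0 0 0 0 -0.025;0 0 0 0 0 -0.025;0 0 0 0 0 -0.025;0 0 0 0 0 -0.025;0 0 0 0 0 -0.025;0 0 0 0 0 -0.025;0 0 0 0 0 -0.025;0 0 0 0 0 -0.025;0 0 0 0 0 -0.025' >/dev/null && python3 chk.py && 
python3 -m inch '0 0 0 0 0 -0.025;0 0 0 0 0 -0.025;0 0 0 0 0 -0.025;0 0 0 0 0 -0.025;0 0 0 0 0 -0.025;0 0 0 0 0 -0.025;0 0 0 0 0 -0.025;0 0 0 0 0 -0.025;0 0 0 0 0 -0.025;0 0 0 0 0 -0.025' >/dev/null && python3 chk.py && 
python3 -m inch '0 0 0 0 0 -0.025;0 0 0 0 0 -0.025;0 0 0 0 0 -0.025;0 0 0 0 0 -0.025;0 0 0 0 0 -0.025;0 0 0 0 0 -0.025;0 0 0 0 0 -0.025;0 0 0 0 0 -0.025;0 0 0 0 0 -0.025;0 0 0 0 0 -0.025' >/dev/null && python3 chk.py &&
python3 -m inch '0 0 0 0 0 -0.025;0 0 0 0 0 -0.025;0 0 0 0 0 -0.025;0 0 0 0 0 -0.025;0 0 0 0 0 -0.025;0 0 0 0 0 -0.025;0 0 0 0 0 -0.025;0 0 0 0 0 -0.025;0 0 0 0 0 -0.025;0 0 0 0 0 -0.025' >/dev/null && python3 chk.py
```

```text
t 44.13 yaw -0.037 turned 1.004 tz -0.089 grip 20.4 w 0.591
t 44.97 yaw -0.063 turned 1.030 tz -0.142 grip 20.4 w 0.596
t 45.80 yaw -0.089 turned 1.056 tz -0.373 grip 20.4 w 0.593
```

```bash
python3 -m inch '0 0 0 0 0 -0.02;0 0 0 0 0 0;0 0 0 0 0 0;0 0 0 0 0 0;0 0 0 0 0 0;0 0 0 0 0 0;0 0 0 0 0 0;0 0 0 0 0 0;0 0 0 0 0 0;0 0 0 0 0 0' >/dev/null; python3 chk.py
```

```text
t 46.63 yaw -0.091 turned 1.058 tz -0.370 grip 20.4 w 0.592
```

The torque holds at -0.37 N m with no further turn, so the ring is at its stop and well below the 0.6 N m thread limit. I'll let go and lift straight up.

```bash
python3 -m inch '0 0 0 0 0 0;0 0 0 0 0 0;0 0 0 0 0 0;0 0 0 0 0 0;0 0 0 0 0 0;0 0 -2 0 0 0;0 0 -5 0 0 0;0 0 -10 0 0 0;0 0 -15 0 0 0;0 0 -20 0 0 0' 0.72
python3 -m inch '0 0 -20 0 0 0;0 0 -20 0 0 0;0 0 -20 0 0 0;0 0 -20 0 0 0;0 0 -15 0 0 0;0 0 -10 0 0 0;0 0 0 0 0 0;0 0 0 0 0 0;0 0 0 0 0 0;0 0 0 0 0 0'
python3 - <<'E'
from h import *
w=cap('wrist');s=cap('scene')['image'][130:330,230:450]
cv2.imwrite('pics/end.png',cv2.cvtColor(np.hstack([cv2.resize(w['image'],(400,400)),cv2.resize(s,(400,400))]),4))
E
```

```text
time_s: 47.47
eef_pos: [457.5, 183.3, 138.0]
ee_rot: [-0.001, -0.046, 0.999, -0.0]
force: [-0.0, 0.0, -0.4]
grip_width: 0.721
grip_force: 0.0
time_s: 48.3
eef_pos: [457.6, 183.3, 241.3]
ee_rot: [-0.001, -0.046, 0.999, -0.0]
force: [0.2, 0.1, 1.0]
grip_width: 0.719
grip_force: 0.0
```

View pics/end.png

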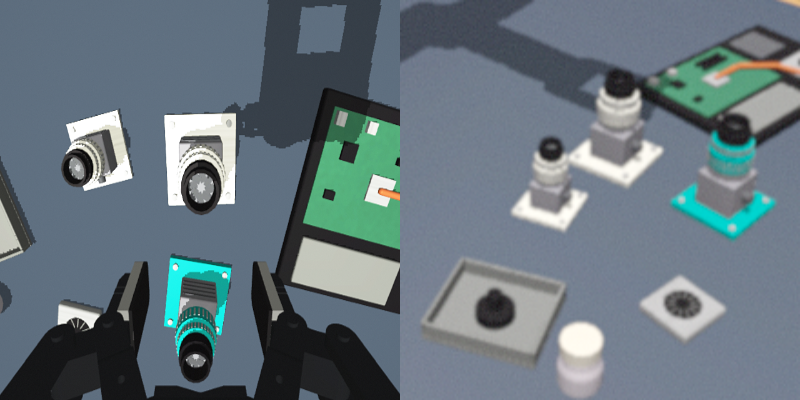

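The final picture shows the cap knob up in the tray at (495,308), the white camera's lens bare and the other objects in place.

```bash
python3 -c "
from h import *
print(ctrl.finish_job())"
```

```text
the job is handed in; nothing more can be done
None
```

I handed the job in at about 48 s. The dust cap lies knob up in the grey tray, and the iris ring was turned counter-clockwise about 1.06 rad to its end stop, peaking at about 0.37 N m against the 0.6 N m thread limit. The gripper then let go, and the bystanders in the final view were undisturbed. The result of the judging was not shown to me.

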